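# Load a cuvette strip into the spring-fed magazine

## Task

Slide the cover rail of the sloping magazine fully open, take the long six-cell strip from the tray and load it upright into the channel: push its end against the spring follower and lower it until it lies flat on the channel floor, held between the follower and the lip. Then slide the rail fully closed over it and let go. Leave the two short strips in their slots, and do not knock over or move the carton, the dropper bottle or the jar.

Things in the scene. Friction and masses are not known exactly. Their poses are not given: they have to be found in the camera images.
- magazine: spring-fed strip magazine fixed to the desk: grey base plate 180 x 76 x 8 mm carrying an open aluminium channel that rises at 30 degrees along the base's +x. Origin: underside, on the centre line. Channel: clear width 18 mm, walls 3 mm thick with flared tops to 14 mm above its floor (27 mm over all); a lip 10 mm high and 5 mm thick across its low end, a back plate at its high end.
- channel: frame of the magazine's fixed channel: origin on the channel floor at the inner face of the lip (low end), 85 mm towards -x from the magazine origin and 34 mm above the desk; +x runs up the slope (30 degrees from level), y across the channel, +z square to its floor. The floor reaches to x = 167 mm.
- follower (a joint): position of the spring follower in the channel, m: 0 = at rest, its flat face at channel x = 78 mm; grows as it is pushed up the slope, at most 0.022. Spring about 2 N at rest, plus 250 N/m. The face is 13 mm wide and reaches from 2 to 30 mm above the channel floor.
- follower_face (a point): middle of the follower's flat face, 16 mm above the channel floor; moves with the follower.
- rail (a joint): sliding cover rail, m: 0 = closed (flush over the lip), grows up the slope, 0.115 = fully open at its stop; stays where left (2.5 N friction); starts part-way open. Inverted steel U, 96 mm long, 33 mm wide, straddling the channel; underside 34 mm and top 37 mm above the channel floor; it covers channel x from -4 mm to 92 mm, plus the joint value.
- rail_tab (a point): on the rail's black grip tab, a fin standing square to the rail: 12 mm thick across the channel, 24 mm long along it, from 37 to 63 mm above the channel floor. This point is on its middle line, 50 mm above the channel floor, at channel x = 26 mm + rail.
- tray: flat grey strip tray fixed to the desk, 120 x 146 mm, floor 4 mm thick, with three slots along its x axis at y = -46, 0 and +46 mm; each slot is a pair of 2 mm ribs, 16 mm apart inside, whose tops are 12 mm above the desk. Origin: centre of its underside. Place and yaw vary.
- long_strip: white six-cell cuvette strip, a rigid straight bar 90 mm long (x) x 12 mm wide (y) x 30 mm high (z), about 30 g, smooth sides, both ends alike. Stands upright in one of the tray's slots, underside 4 mm above the desk. Origin: centre of its underside.
- long_strip_top (a point): centre of the long strip's top face, 30 mm above its origin.
- short_strip_1: white four-cell strip, 60 x 12 x 30 mm, in another slot of the tray; too short for the magazine; stays there. Origin: centre of underside.
- short_strip_2: a second four-cell strip like short_strip_1, in the remaining slot; stays there. Origin: centre of underside.
- carton: upright cardboard carton, 60 x 60 x 110 mm, bystander. Origin: centre of underside.
- dropper_bottle: small brown dropper bottle, 30 mm across, 91 mm tall, bystander. Origin: centre of underside.
- jar: small jar with a black screw lid, 45 mm across, 63 mm tall, bystander. Origin: centre of underside.

How it is judged:
By the outcome, as a careful person would: the job done as asked, in the order asked, and still so for the second after the job is handed in, with the robot touching nothing.
It also fails if it takes over 59 s, if anything falls off the work surface, if the arm or the gripper's body presses on something with over 40 N, if the wrist force passes 120 N, or if a joint passes its speed limit or range.

## Robot

A 6-joint arm with a two-finger parallel gripper is mounted at the origin on a cart in front of the work surface, level with it; the furniture and walls round the work are solid. World frame = base frame: x ahead of the robot, y to its left, z up, the work surface at z = 0. Lengths are in mm, angles in rad, forces in N, time in s.
With the tool pointing down it reaches from about 275 to 750 mm from the base axis. Payload 10.2 kg.
Tool frame: the origin (TCP) lies at the very end of the fingers, on their centre line; the grasp point (between the pads) lies 19 mm behind it; z points along the fingers, y is the line along which they close (so a half turn about z gives the same grasp; the last joint's range is limited). The gripper opens to 85 mm and grips with 20 to 120 N. Pads are 22 mm wide; open, the fingers measure 114 mm over their backs; the gripper's body (76 mm by 85 mm) begins 54 mm behind the grasp point. The pads swing forward as they close: fully open they stand 13 mm farther back than shut.
Start: joints at [-1.502, 0.313, 1.498, -0, 1.331, -0.223], TCP at [151.017, -502.817, 198.094] pointing down, gripper open.
Joint ranges: [-2.94, 2.94], [-0.97, 2.17], [0.19, 2.56], [-1.23, 4.37], [0.02, 3.11], [-2.88, 2.88]. Speed limits (rad/s): [2.39, 2.39, 3.01, 3.14, 3.14, 3.14].

## Interface

Orientations are given as a unit quaternion [w, x, y, z].
In Python, from rig import ctrl gives the robot as it stands.
- The arm moves only by the shell command python3 -m inch 'ROWS' [OPENING] [FORCE]. ROWS is text: rows parted by semicolons, each of 6 numbers parted by spaces: the shift along the tool's x, y, z in mm, then the turn, a rotation vector about the tool's x, y, z in units of 6 degrees (1.0 is 6 degrees). A call has exactly 10 rows; each row shifts and turns the commanded pose from where the row before left it, along the tool's axes as they then stand; what a row does not reach is not made up. A row lasts 1/12 s, in which the tool goes at most 41.7 mm and 7.16 degrees, less where a joint would pass 70% of its speed; a pose out of reach is approached as far as the arm can. A call with a gripper value outside its range is refused whole. OPENING is the opening, from 0 (shut) to 1 (fully open), set as the call begins (- or left out, the last holds). The fingers move at their own pace and stop on an object; FORCE is the grip in N (left out, the last holds). Time passes only in rows, so rows that do not move let the fingers close, or fill a call up. It gives the time, the measured TCP pose, the force, the opening and the grip force at its end, in the units of the state.
- ctrl.sense(): the state, without advancing time (a new reading comes with each control period).
- ctrl.capture(name): name is "scene" or "side" or "wrist"; returns a dict with "image" (480x640x3 uint8, red, green, blue), "intrinsics" (3x3 intrinsics, pixels), "rvec" (rotation vector, rad) and "tvec" (3), from world to camera coordinates, as OpenCV has them. Camera axes: x right, y down, z forward; pixel columns grow to the right and rows downward; lengths in mm; the calibration is good to about 2 mm. A picture is of the moment at which its call begins. There is no depth.
- ctrl.finish_job(): hands the job in; it is judged then, once.
The state is a dict: "time_s": time; "joints": joint angles; "dq": joint speeds; "tau": joint torques, N m; "eef_pos": TCP position; "ee_rot": TCP orientation; "force": force on the tool from outside, world axes, zero at the start; "wrist_torque": the same for the moment, N m; "grip_width": opening from 0.0 (shut) to 1.0 (fully open); "grip_force": force on a finger pad.
Only numpy, scipy, OpenCV 4.12 (cv2) and the standard library are available. Lean on these libraries where they do the work, as an engineer would, in place of code of your own. Each camera call takes 0.05 s, during which the arm holds its last target. There are 200 camera calls.

## Working session

There is one attempt and no reset: what is moved stays moved. The work goes in short steps, Python scripts to look and compute and a shell command to move; the robot and the scene stay as the last step left them, time stands still between calls to the robot, and variables do not carry over. Pictures are saved under pics/ and viewed, at most 10 in all, crops included, and the job is handed in when it is done.

```bash
mkdir -p pics
cat > h.py <<'E'
import numpy as np,cv2,pickle
from rig import ctrl
from scipy.spatial.transform import Rotation as R
def cap(n,f):
    c=ctrl.capture(n); cv2.imwrite(f'pics/{f}.png',c['image'][:,:,::-1]); pickle.dump(c,open(f'pics/{f}.pkl','wb')); return c
def load(f): return pickle.load(open(f'pics/{f}.pkl','rb'))
def ray(c,p):
    M=cv2.Rodrigues(np.array(c['rvec'],float))[0]; t=np.array(c['tvec'],float).ravel()
    d=M.T@np.linalg.inv(np.array(c['intrinsics']))@np.array([p[0],p[1],1.]); return -M.T@t,d/np.linalg.norm(d)
def onz(c,p,z):
    o,d=ray(c,p); return o+d*(z-o[2])/d[2]
def proj(c,P):
    return cv2.projectPoints(np.array(P,float).reshape(-1,3),np.array(c['rvec'],float),np.array(c['tvec'],float),np.array(c['intrinsics'],float),None)[0].reshape(-1,2)
def two(c1,p1,c2,p2):
    o1,d1=ray(c1,p1);o2,d2=ray(c2,p2)
    s=np.linalg.lstsq(np.c_[d1,-d2],o2-o1,rcond=None)[0]; a=o1+d1*s[0];b=o2+d2*s[1]; return (a+b)/2,np.linalg.norm(a-b)
def tool():
    s=ctrl.sense(); q=s['ee_rot']; return np.array(s['eef_pos']),R.from_quat([q[1],q[2],q[3],q[0]]),s
def rel(P,xa=None,za=None):
    """shift (tool axes) to P, and rotvec/6deg to orientation with tool x=xa,z=za"""
    p,r,s=tool(); print('tcp',p.round(1),'tool axes\n',r.as_matrix().round(3).T)
    print('shift in tool',r.inv().apply(np.array(P)-p).round(1))
    if xa is not None:
        z=np.array(za,float);z/=np.linalg.norm(z);x=np.array(xa,float);x-=z*(x@z);x/=np.linalg.norm(x)
        for sg in(1,-1):
            T=R.from_matrix(np.c_[sg*x,np.cross(z,sg*x),z]); print('turn',((r.inv()*T).as_rotvec(degrees=True)/6).round(2),'then shift in new tool axes',T.inv().apply(np.array(P)-p).round(1))
E
python3 - <<'E'
from h import *
a=cap('scene','s0');b=cap('side','d0')
for c in(a,b): o,d=ray(c,(320,240)); print(o.round(),d.round(2))
p,r,s=tool(); print(s)
E
```

```text
[-131.  312.  812.] [ 0.62 -0.32 -0.72]
[ 445. -802.  556.] [ 0.03  0.86 -0.51]
{'time_s': 0.1, 'joints': array([-1.50240562e+00,  3.13390207e-01,  1.49834919e+00, -1.03158964e-05,
        1.33101232e+00, -2.23401298e-01]), 'dq': array([ 1.05191090e-03, -1.19711426e-03, -2.37632962e-03, -1.35644311e-03,
       -9.45072600e-05,  1.66236616e-03]), 'tau': array([ 1.52555080e-03, -4.12903690e+01, -2.60146433e+01, -2.40890713e-04,
        3.02404311e-03,  9.89684878e-06]), 'eef_pos': array([ 150.99236612, -502.53993108,  197.59878294]), 'ee_rot': array([-5.78176021e-04,  9.89375698e-01,  1.45380164e-01,  3.98768977e-05]), 'force': array([0.45604822, 0.35909656, 0.22623214]), 'wrist_torque': array([ 0.01286736,  0.02448166, -0.00311824]), 'grip_force': 0.0, 'grip_width': 1.0013161457060817}
```

View pics/s0.png

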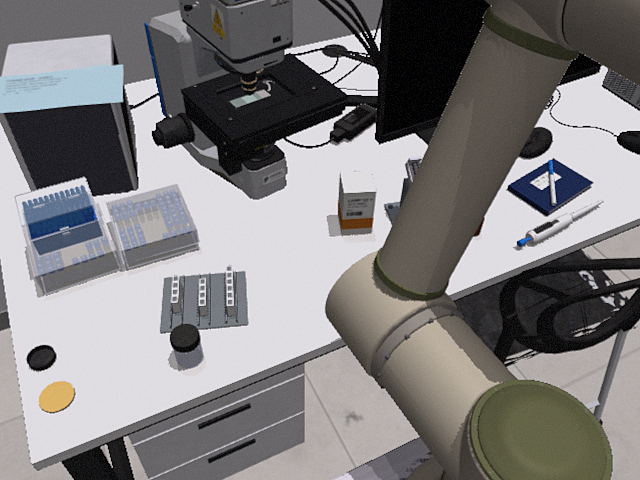

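View pics/d0.png

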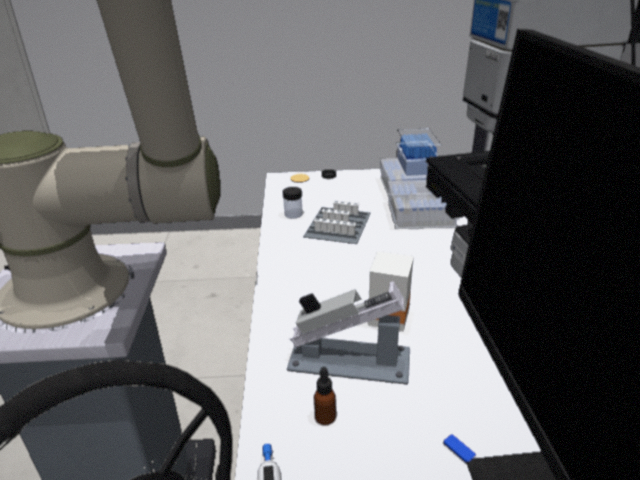

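Scene view: the tray is around (205,300), with the long strip on the right of it at (230,292). The jar is at (185,345), the carton at (356,203), and the arm hides the magazine. In the side view the magazine is at (350,330) with its low end on the left, the tab at (310,302), the carton behind at (391,290) and the bottle at (325,400). I'll enlarge both.

Run:
```python
from h import *
a=load('s0');b=load('d0')
im=np.zeros((600,800,3),np.uint8)
im[:560,:480]=cv2.resize(b['image'][250:390,285:405],None,fx=4,fy=4,interpolation=cv2.INTER_CUBIC)[:560,:480]
im[:255,480:780]=cv2.resize(a['image'][260:345,155:255],None,fx=3,fy=3,interpolation=cv2.INTER_CUBIC)
im[260:560,480:800]=cv2.resize(b['image'][195:270,300:380],None,fx=4,fy=4,interpolation=cv2.INTER_CUBIC)
cv2.imwrite('pics/c0.png',im[:,:,::-1])
```

```text
(no output)
```

View pics/c0.png

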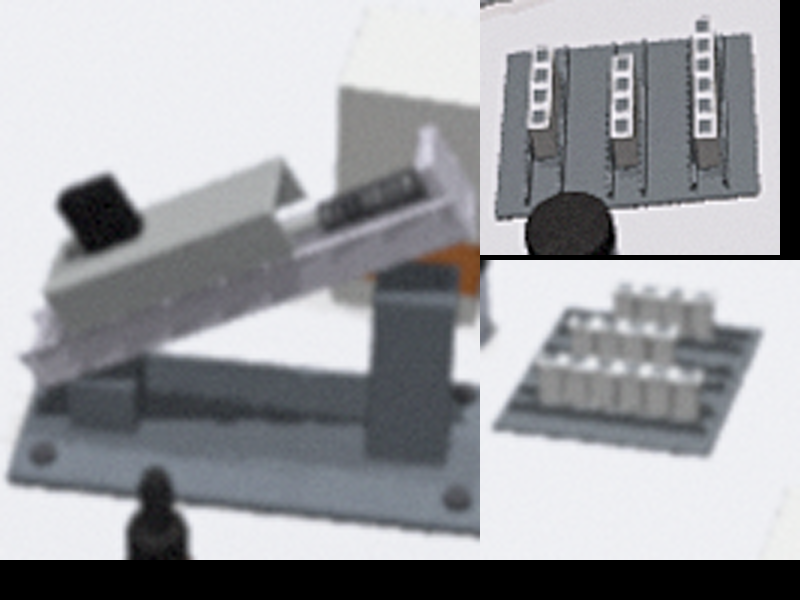

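The rail is about 15 mm open, with the tab at about (310,302) in the side view. The long strip, with six cells, is in the right-hand slot in the scene view; its top runs from (229,266) to (230,305).

Run:
```python
from h import *
a=load('s0');b=load('d0')
f=lambda u,v:(155+(u-480)/3,260+v/3)
C=[onz(a,f(*q),4) for q in[(510,53),(752,36),(760,193),(497,217)]]
print('tray',np.round(C,0)[:,:2].tolist(),np.mean(C,0).round(1))
F,N=onz(a,f(703,18),34),onz(a,f(705,136),34); print('long top ends',F.round(1),N.round(1),np.linalg.norm(F-N))
print('yaw',np.degrees(np.arctan2(*(F-N)[1::-1])))
for q in[(542,46),(540,128),(622,55),(621,137)]: print('short',onz(a,f(*q),34).round(1))
# magazine base lower edge in side view
im=b['image'].astype(int); bright=im.sum(2)
P=[]
for u in list(range(294,312))+list(range(338,404)):
    col=bright[345:395,u]; k=np.where(col<480)[0]
    if len(k): P.append((u,345+k.max()+.5))
P=np.array(P); W=np.array([onz(b,p,0)[:2] for p in P])
vx,vy,x0,y0=cv2.fitLine(W.astype(np.float32),cv2.DIST_HUBER,0,.01,.01).ravel(); print('edge dir',np.degrees(np.arctan2(vy,vx)),x0,y0)
print('corners',onz(b,(287.5,370.5),0).round(1),onz(b,(409,381.5),0).round(1))
row=lambda r:[(u,bright[r,u]) for u in list(range(284,294))+list(range(402,414))]
print(row(370));print(row(378))
for n,q,z in[('bottle',(325,422),0),('carton base',(370,325),0),('carton top',(370,270),110)]: print(n,onz(b,q,z).round())
print('jar lid',onz(a,(185,336),63).round(),'carton', onz(a,(356,232),0).round())
```

```text
tray [[599.0, 249.0], [550.0, 113.0], [439.0, 151.0], [486.0, 288.0]] [518.9 199.8   4. ]
long top ends [550.5 141.1  34. ] [467.4 170.1  34. ] 87.95379465275919
yaw -19.248269342743004
short [569.6 232.7  34. ]
short [511.8 250.9  34. ]
short [543.4 193.1  34. ]
short [486.6 212.3  34. ]
edge dir -12.955848 511.49283 -263.3031
corners [ 412.5 -239.6    0. ] [ 587.9 -274.9    0. ]
[(284, np.int64(716)), (285, np.int64(704)), (286, np.int64(628)), (287, np.int64(461)), (288, np.int64(368)), (289, np.int64(323)), (290, np.int64(322)), (291, np.int64(287)), (292, np.int64(279)), (293, np.int64(282)), (402, np.int64(370)), (403, np.int64(389)), (404, np.int64(401)), (405, np.int64(404)), (406, np.int64(395)), (407, np.int64(400)), (408, np.int64(454)), (409, np.int64(599)), (410, np.int64(697)), (411, np.int64(715)), (412, np.int64(717)), (413, np.int64(717))]
[(284, np.int64(715)), (285, np.int64(717)), (286, np.int64(711)), (287, np.int64(716)), (288, np.int64(715)), (289, np.int64(716)), (290, np.int64(717)), (291, np.int64(717)), (292, np.int64(715)), (293, np.int64(718)), (402, np.int64(392)), (403, np.int64(416)), (404, np.int64(417)), (405, np.int64(405)), (406, np.int64(393)), (407, np.int64(388)), (408, np.int64(515)), (409, np.int64(681)), (410, np.int64(712)), (411, np.int64(714)), (412, np.int64(716)), (413, np.int64(715))]
bottle [ 463. -338.    0.]
carton base [ 548. -146.    0.]
carton top [ 545. -146.  110.]
jar lid [419. 258.  63.] carton [ 559. -121.    0.]
```

```bash
cat >> h.py <<'E'
MO=np.array([508.,-220.,0]);YAW=np.radians(-12.2)
def chan(x,y,z,MO=None,YAW=None):
    MO=globals()['MO'] if MO is None else MO; YAW=globals()['YAW'] if YAW is None else YAW
    u=np.array([np.cos(YAW),np.sin(YAW),0]);v=np.array([-u[1],u[0],0]);k=np.array([0,0,1.])
    c,s=np.cos(np.pi/6),.5
    return MO-85*u+34*k+x*(c*u+s*k)+y*v+z*(c*k-s*u)
def caxes():
    o=chan(0,0,0);return [chan(*e)-o for e in np.eye(3)]
E
python3 - <<'E'
from h import *
X,Y,Z=caxes(); rel(chan(41,0,150),X,-Z)
E
```

```text
tcp [ 151.  -502.5  197.6] tool axes
 [[ 0.958  0.288  0.   ]
 [ 0.288 -0.958 -0.001]
 [-0.     0.001 -1.   ]]
shift in tool [ 314.2 -228.1   13.5]
turn [-1.27  4.89  4.71] then shift in new tool axes [ 136.1 -351.6   93.8]
turn [ -6.55  -1.7  -24.43] then shift in new tool axes [-136.1  351.6   93.8]
```

```bash
r="";python3 -m inch '0 0 0 -0.127 0.489 0.471;0 0 0 -0.127 0.489 0.471;0 0 0 -0.127 0.489 0.471;0 0 0 -0.127 0.489 0.471;0 0 0 -0.127 0.489 0.471;0 0 0 -0.127 0.489 0.471;0 0 0 -0.127 0.489 0.471;0 0 0 -0.127 0.489 0.471;0 0 0 -0.127 0.489 0.471;0 0 0 -0.127 0.489 0.471' 0.5
python3 -m inch '8 -21 5 0 0 0;8 -21 5 0 0 0;8 -21 5 0 0 0;8 -21 5 0 0 0;8 -21 5 0 0 0;8 -21 5 0 0 0;8 -21 5 0 0 0;8 -21 5 0 0 0;8 -21 5 0 0 0;8 -21 5 0 0 0'
python3 -m inch '8 -20 5 0 0 0;8 -20 5 0 0 0;8 -20 5 0 0 0;8 -20 5 0 0 0;8 -20 5 0 0 0;8 -20 5 0 0 0;8 -20 5 0 0 0;0 0 0 0 0 0;0 0 0 0 0 0;0 0 0 0 0 0'
python3 - <<'E'
from h import *
X,Y,Z=caxes(); rel(chan(41,0,150),X,-Z); cap('wrist','w0');cap('scene','s1')
E
```

```text
time_s: 0.93
eef_pos: [150.9, -502.8, 198.0]
ee_rot: [0.028, 0.96, -0.104, 0.258]
force: [-0.6, -0.1, -0.5]
grip_width: 0.501
grip_force: 0.0
time_s: 1.77
eef_pos: [288.1, -316.4, 194.4]
ee_rot: [0.028, 0.96, -0.103, 0.257]
force: [0.5, 0.8, -0.7]
grip_width: 0.504
grip_force: 0.0
time_s: 2.6
eef_pos: [381.6, -195.0, 192.1]
ee_rot: [0.028, 0.96, -0.103, 0.257]
force: [-0.3, -0.5, -0.1]
grip_width: 0.501
grip_force: 0.0
tcp [ 381.6 -195.   192.1] tool axes
 [[ 0.847 -0.183  0.5  ]
 [-0.212 -0.977  0.001]
 [ 0.488 -0.107 -0.866]]
shift in tool [-0.1 -2.2  8.9]
turn [0.01 0.   0.  ] then shift in new tool axes [-0.1 -2.2  8.9]
turn [-0.e+00  1.e-02 -3.e+01] then shift in new tool axes [0.1 2.2 8.9]
```

View pics/w0.png

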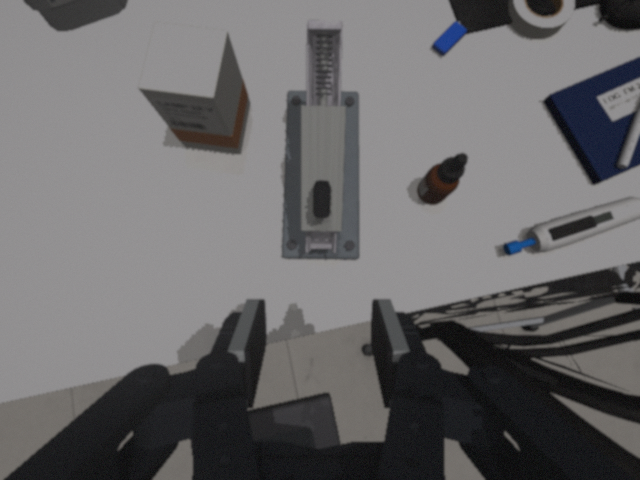

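The wrist view shows the magazine end-on. The base corners are about (289,91), (358,91), (358,260) and (281,259), the rail runs from row 106 to row 231, and the tab is at (321,198). I'll measure from these.

Run:
```python
from h import *
c=load('w0'); im=c['image']; hsv=cv2.cvtColor(im,cv2.COLOR_RGB2HSV)
# base plate corners: dark-grey mask, saturated bluish
g=im.sum(2)/3
roi=np.zeros(g.shape,bool); roi[80:270,270:370]=1
sub=((g<135)&roi).astype(np.uint8); 
n,l,st,ce=cv2.connectedComponentsWithStats(sub); 
pts=np.argwhere(cv2.morphologyEx(((g<150)&roi).astype(np.uint8),cv2.MORPH_OPEN,np.ones((3,3))))[:,::-1]
L=[];Rr=[]
for v in range(120,250,4):
    r=pts[pts[:,1]==v][:,0]; r=r[(r>278)&(r<362)]; L.append(onz(c,(r.min()-.5,v),8 if 1 else 0)[:2]);Rr.append(onz(c,(r.max()+.5,v),8)[:2])
for E in(L,Rr):
    vx,vy,x0,y0=cv2.fitLine(np.float32(E),cv2.DIST_HUBER,0,.01,.01).ravel(); print('edge',np.degrees(np.arctan(vy/vx)),'y at x=500:',y0+(500-x0)*vy/vx)
cs=[onz(c,q,8) for q in[(289,91.5),(358,91.5),(358.5,259.5),(281.5,259)]]; print(np.round(cs,1)[:,:2].tolist(),np.mean(cs,0))
t=(g<45)&roi; ys,xs=np.where(t); print('tab bbox',xs.min(),xs.max(),ys.min(),ys.max())
print('pred base corners',proj(c,[MO+[0,0,0]+ (chan(a,b,0)-chan(0,0,0))*[1,1,0]+[0,0,8] for a,b in[(103.9,38),(103.9,-38),(-103.9,-38),(-103.9,38)]]).round(1).tolist())
for r in(0,10,20,30): print(r,'rail ends',proj(c,[chan(92+r,0,37),chan(-4+r,0,37)]).round(1).tolist(),'tab top corners',proj(c,[chan(14+r,-6,63),chan(14+r,6,63),chan(38+r,6,63),chan(38+r,-6,63)]).round(0).tolist())
for v in(190,210,110,120,225): 
    print(v,[int(x) for x in g[v,296:350]])
print([int(x) for x in g[95:115,323]],[int(x) for x in g[222:240,321]])
```

```text
edge -10.989081 y at x=500: -179.41005
edge -13.353498 y at x=500: -265.26535
[[598.6, -209.9], [583.3, -281.2], [408.8, -240.6], [424.9, -167.8]] [ 503.9298959  -224.88617202    8.        ]
tab bbox 314 329 182 217
pred base corners [[280.6, 88.5], [352.3, 88.6], [355.2, 256.8], [276.9, 256.7]]
0 rail ends [[315.6, 148.2], [315.7, 267.2]] tab top corners [[323.0, 259.0], [307.0, 259.0], [307.0, 228.0], [324.0, 228.0]]
10 rail ends [[315.6, 134.3], [315.7, 255.9]] tab top corners [[324.0, 246.0], [307.0, 246.0], [307.0, 215.0], [324.0, 215.0]]
20 rail ends [[315.6, 120.1], [315.6, 244.3]] tab top corners [[324.0, 233.0], [307.0, 233.0], [307.0, 201.0], [324.0, 201.0]]
30 rail ends [[315.6, 105.7], [315.6, 232.5]] tab top corners [[324.0, 220.0], [307.0, 220.0], [307.0, 187.0], [324.0, 187.0]]
190 [66, 67, 65, 66, 75, 93, 109, 117, 115, 113, 115, 113, 111, 107, 97, 83, 69, 52, 39, 34, 40, 36, 38, 39, 38, 40, 34, 35, 35, 34, 37, 34, 34, 40, 61, 81, 101, 110, 113, 114, 112, 112, 112, 111, 111, 110, 101, 91, 90, 86, 90, 89, 88, 91]
210 [63, 65, 66, 68, 78, 93, 108, 113, 114, 111, 106, 96
[... 429 characters left out ...]
0, 88, 91, 89]
120 [65, 66, 63, 68, 78, 95, 108, 114, 114, 114, 114, 113, 113, 112, 112, 113, 116, 116, 115, 116, 114, 111, 112, 113, 115, 114, 115, 114, 113, 113, 113, 112, 114, 113, 114, 116, 116, 117, 115, 116, 115, 114, 115, 115, 111, 112, 115, 112, 107, 100, 92, 88, 88, 90]
225 [65, 66, 66, 69, 77, 95, 108, 112, 114, 114, 112, 110, 106, 99, 91, 84, 84, 86, 91, 87, 91, 95, 96, 99, 96, 97, 99, 102, 101, 100, 102, 104, 103, 104, 104, 108, 110, 111, 112, 113, 112, 112, 111, 112, 108, 99, 91, 90, 92, 91, 91, 89, 92, 92]
[84, 90, 97, 101, 104, 108, 111, 112, 111, 109, 113, 114, 115, 116, 116, 115, 115, 117, 115, 115] [78, 81, 91, 97, 101, 102, 103, 100, 95, 86, 78, 71, 70, 74, 77, 77, 82, 82]
```

```bash
sed -i 's/^MO=.*/MO=np.array([504.5,-224.5,0]);YAW=np.radians(-13.1)/' h.py
python3 - <<'E'
from h import *
c=load('w0')
for r in(30,34,38): print(r,'rail ends',proj(c,[chan(92+r,0,37),chan(-4+r,0,37)]).round(1).tolist(),'tab top corners',proj(c,[chan(14+r,-6,63),chan(14+r,6,63),chan(38+r,6,63),chan(38+r,-6,63)]).round(0).tolist())
X,Y,Z=caxes(); rel(chan(26+34,0,85),X,-Z)
E
```

```text
30 rail ends [[322.7, 108.8], [320.5, 235.6]] tab top corners [[329.0, 223.0], [312.0, 223.0], [313.0, 190.0], [330.0, 191.0]]
34 rail ends [[322.9, 102.9], [320.6, 230.8]] tab top corners [[329.0, 218.0], [313.0, 218.0], [313.0, 185.0], [330.0, 185.0]]
38 rail ends [[323.0, 97.0], [320.7, 226.0]] tab top corners [[329.0, 213.0], [313.0, 212.0], [313.0, 179.0], [330.0, 179.0]]
tcp [ 381.4 -195.5  192.1] tool axes
 [[ 0.846 -0.184  0.5  ]
 [-0.213 -0.977  0.001]
 [ 0.488 -0.107 -0.866]]
shift in tool [16.9  1.  72.7]
turn [-0.06  0.    0.12] then shift in new tool axes [16.9  0.4 72.7]
turn [ -0.    -0.09 -29.88] then shift in new tool axes [-16.9  -0.4  72.7]
```

```bash
python3 -m inch '2 0 12 -0.06 0 0.12;2 0.5 12 0 0 0;2 0 12 0 0 0;2 0 12 0 0 0;2 0 12 0 0 0;2 0 12 0 0 0;2 0 12 0 0 0;2 0 12 0 0 0;1 0 12 0 0 0;0 0 7 0 0 0'
python3 -m inch '0 0 1 0 0 0;0 0 0 0 0 0;0 0 0 0 0 0;0 0 0 0 0 0;0 0 0 0 0 0;0 0 0 0 0 0;0 0 0 0 0 0;0 0 0 0 0 0;0 0 0 0 0 0;0 0 0 0 0 0' 0 25
python3 - <<'E'
from h import *
X,Y,Z=caxes(); rel(chan(26+34,0,41),X,-Z); cap('wrist','w1')
E
```

```text
time_s: 3.53
eef_pos: [451.9, -212.2, 100.1]
ee_rot: [0.029, 0.96, -0.11, 0.257]
force: [0.4, 0.6, -0.2]
grip_width: 0.503
grip_force: 0.0
time_s: 4.37
eef_pos: [452.5, -211.4, 100.3]
ee_rot: [0.029, 0.96, -0.11, 0.257]
force: [-0.7, 0.1, -0.5]
grip_width: 0.001
grip_force: 0.0
tcp [ 452.5 -211.4  100.3] tool axes
 [[ 0.844 -0.195  0.5  ]
 [-0.225 -0.974 -0.   ]
 [ 0.487 -0.113 -0.866]]
shift in tool [-0.3  0.9  0.7]
turn [-0.01  0.    0.01] then shift in new tool axes [-0.3  0.9  0.7]
turn [-0.000e+00 -1.000e-02 -2.999e+01] then shift in new tool axes [ 0.3 -0.9  0.7]
```

View pics/w1.png

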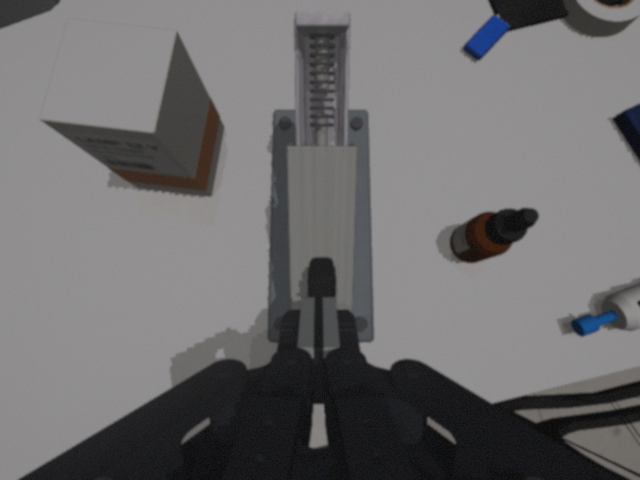

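Fingers shut on nothing (about (320,320)), just on the low side of the tab (321,278). I'll check how the model projects into this view.

Run:
```python
from h import *
c=load('w1'); p,r,s=tool(); m=r.as_matrix()
o,d=ray(c,(320,240)); print('cam',r.inv().apply(o-p).round(1),r.inv().apply(d).round(3))
print('tcp',proj(c,[p]),'pad edges',proj(c,[p+m[:,0]*11,p-m[:,0]*11,p+m[:,0]*11-m[:,2]*19,p+m[:,0]*11-m[:,2]*38]).round(0).tolist())
for rr in(34,): print(rr,'rail hi end',proj(c,[chan(92+rr,0,37)]).round(1).tolist(),'tab top',proj(c,[chan(14+rr,-6,63),chan(38+rr,6,63)]).round(0).tolist(),'tab base far',proj(c,[chan(38+rr,6,37)]).round(0).tolist())
print('base corners',proj(c,[MO+ (chan(a,b,0)-chan(0,0,0))*[1,1,0]+[0,0,8] for a,b in[(103.9,38),(103.9,-38),(-103.9,-38),(-103.9,38)]]).round(1).tolist())
```

```text
cam [ 8.230e+01 -1.000e-01 -1.767e+02] [-0.328  0.004  0.945]
tcp [[318.57257079 280.22518398]] pad edges [[319.0, 259.0], [319.0, 300.0], [319.0, 276.0], [319.0, 296.0]]
34 rail hi end [[321.0, 142.7]] tab top [[334.0, 325.0], [307.0, 277.0]] tab base far [[308.0, 255.0]]
base corners [[272.3, 109.0], [368.1, 109.3], [373.7, 343.8], [265.7, 343.5]]
```

Run:
```python
from h import *
c=load('w1')['image'];b=cap('side','d1')['image']
im=np.zeros((560,800,3),np.uint8)
im[:560,:400]=cv2.resize(c[240:380,270:370],None,fx=4,fy=4,interpolation=cv2.INTER_CUBIC)
im[:560,400:]=cv2.resize(b[240:380,285:385],None,fx=4,fy=4,interpolation=cv2.INTER_CUBIC)
cv2.imwrite('pics/c1.png',im[:,:,::-1]); print(ctrl.sense()['grip_width'])
```

```text
0.0007643923827717416
```

View pics/c1.png

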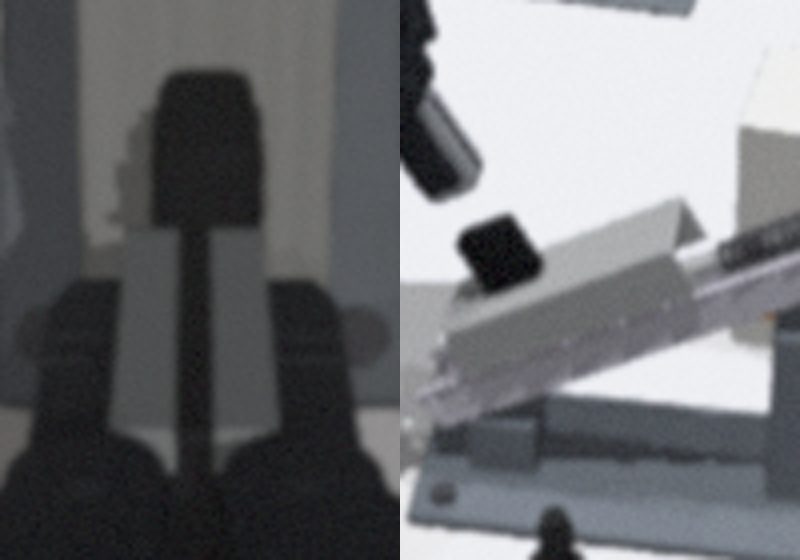

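The fingers stop about 25 mm short of the tab along their own axis. In the side view the tips are near (301,288) and the tab is near (310,303). I'll compare that with the projected TCP.

Run:
```python
from h import *
p,r,s=tool(); m=r.as_matrix(); print(p)
c=load('w1');b=load('d1')
f=lambda u,v:(285+(u-400)/4,240+v/4)
print('tcp in side',proj(b,[p,p-m[:,2]*20,p-m[:,2]*30]).round(1).tolist())
print('seen tip', f(478,170),f(440,198))
for rr in(34,20,10):print(rr,'model tab top lo/hi,bot',proj(b,[chan(14+rr,0,63),chan(38+rr,0,63),chan(38+rr,0,37)]).round(1).tolist(),'rail hi end',proj(b,[chan(92+rr,-16,37),chan(92+rr,16,37)]).round(1).tolist())
print('seen tab lo-top,hi-top,hi-bot',f(460,235),f(510,215),f(543,262),'seen rail hi end top',f(685,198))
print('lip',proj(b,[chan(-5,-13,0),chan(-5,-13,10)]).round(1).tolist())
print('2-view tab hi-bottom', two(c,(321,258),b,f(540,264)), 'chan', chan(72,0,37))
```

```text
[ 452.53381955 -211.473861    100.23518174]
tcp in side [[311.8, 303.8], [304.6, 293.5], [300.9, 288.2]]
seen tip (304.5, 282.5) (295.0, 289.5)
34 model tab top lo/hi,bot [[296.8, 295.9], [310.8, 290.4], [320.2, 304.0]] rail hi end [[351.4, 298.5], [354.3, 284.9]]
20 model tab top lo/hi,bot [[288.8, 299.1], [302.6, 293.7], [312.0, 307.1]] rail hi end [[342.6, 301.8], [345.8, 288.2]]
10 model tab top lo/hi,bot [[283.1, 301.3], [296.8, 295.9], [306.2, 309.3]] rail hi end [[336.4, 304.1], [339.8, 290.5]]
seen tab lo-top,hi-top,hi-bot (300.0, 298.75) (312.5, 293.75) (320.75, 305.5) seen rail hi end top (356.25, 289.5)
lip [[287.8, 344.0], [284.3, 339.2]]
2-view tab hi-bottom (array([ 463.69764383, -215.15922895,   98.31826511]), np.float64(0.8258710471403053)) chan [ 464.42461837 -215.17416656  102.04293994]
```

Run:
```python
from h import *
p,r,s=tool(); c=load('w1');b=load('d1')
q,e=two(c,(318.7,297),b,(304.5,283)); print('tip +x edge in tool frame',r.inv().apply(q-p).round(1),e)
# same in initial open image w0: pad tips
c0=load('w0'); print(proj(c0,[chan(0,0,0)]).round())
o,d=ray(c0,(265,300)); o2,d2=ray(c0,(373,300))
print('fk joints',s['joints'].round(3))
```

```text
tip +x edge in tool frame [  9.4  -0.  -35.6] 0.4042198013561783
[[320. 250.]]
fk joints [-0.85   0.14   2.13   0.629  0.519  0.451]
```

Both views agree that the fingertips really end about 35 mm behind the reported TCP. I'll allow for that: open, go 34 mm deeper and grip.

```bash
python3 -m inch '0 0 0 0 0 0;0 0 0 0 0 0;0 0 0 0 0 0;0 0 0 0 0 0;0 0 5 0 0 0;0 0 7 0 0 0;0 0 7 0 0 0;0 0 7 0 0 0;0 0 5 0 0 0;0 1 3 0 0 0' 0.4
python3 -m inch '0 0 0 0 0 0;0 0 0 0 0 0;0 0 0 0 0 0;0 0 0 0 0 0;0 0 0 0 0 0;0 0 0 0 0 0;0 0 0 0 0 0;0 0 0 0 0 0;0 0 0 0 0 0;0 0 0 0 0 0' 0 30
python3 - <<'E'
from h import *
X,Y,Z=caxes(); rel(chan(26+34,0,6),X,-Z); print(ctrl.sense()['force'])
E
```

```text
time_s: 5.3
eef_pos: [469.0, -216.0, 69.7]
ee_rot: [0.029, 0.96, -0.11, 0.257]
force: [-0.4, 0.7, 0.8]
grip_width: 0.4
grip_force: 0.0
time_s: 6.13
eef_pos: [468.8, -216.7, 70.8]
ee_rot: [0.03, 0.96, -0.11, 0.257]
force: [2.8, -4.9, -7.7]
grip_width: 0.13
grip_force: 32.0
tcp [ 468.8 -216.7   70.8] tool axes
 [[ 0.844 -0.195  0.5  ]
 [-0.226 -0.974  0.001]
 [ 0.487 -0.114 -0.866]]
shift in tool [-0.4 -0.5  1.7]
turn [ 0.   -0.    0.01] then shift in new tool axes [-0.4 -0.5  1.7]
turn [  0.     0.   -29.99] then shift in new tool axes [0.4 0.5 1.7]
[ 2.83913075 -4.89176296 -7.73330848]
```

```bash
python3 -m inch '4 0 0 0 0 0;8 0 0 0 0 0;8 0 0 0 0 0;8 0 0 0 0 0;8 0 0 0 0 0;8 0 0 0 0 0;8 0 0 0 0 0;8 0 0 0 0 0;8 0 0 0 0 0;4 0 0 0 0 0'
python3 -m inch '3 0 0 0 0 0;2 0 0 0 0 0;2 0 0 0 0 0;1 0 0 0 0 0;1 0 0 0 0 0;0 0 0 0 0 0;0 0 0 0 0 0;0 0 0 0 0 0;0 0 0 0 0 0;0 0 0 0 0 0'
python3 - <<'E'
from h import *
X,Y,Z=caxes(); rel(chan(26+115,0,6),X,-Z);F=ctrl.sense()['force'];print([round(F@a,1) for a in(X,Y,Z)])
b=cap('side','d2')
f=lambda u,v:(285+(u-400)/4,240+v/4)
cv2.imwrite('pics/c2.png',cv2.resize(b['image'][230:360,280:430],None,fx=4,fy=4)[:,:,::-1])
E
```

```text
time_s: 6.97
eef_pos: [529.7, -230.8, 106.8]
ee_rot: [0.03, 0.96, -0.11, 0.257]
force: [-2.7, -5.6, -3.8]
grip_width: 0.126
grip_force: 32.7
time_s: 7.8
eef_pos: [536.9, -232.5, 111.1]
ee_rot: [0.03, 0.96, -0.11, 0.257]
force: [-0.4, -4.9, -4.1]
grip_width: 0.128
grip_force: 32.5
tcp [ 536.9 -232.5  111.1] tool axes
 [[ 0.844 -0.196  0.5  ]
 [-0.226 -0.974  0.001]
 [ 0.487 -0.113 -0.866]]
shift in tool [-0.  -0.5  1.6]
turn [0.   0.   0.01] then shift in new tool axes [-0.  -0.5  1.6]
turn [ -0.     0.   -29.99] then shift in new tool axes [0.  0.5 1.6]
[np.float64(-1.4), np.float64(-4.9), np.float64(-3.9)]
```

View pics/c2.png

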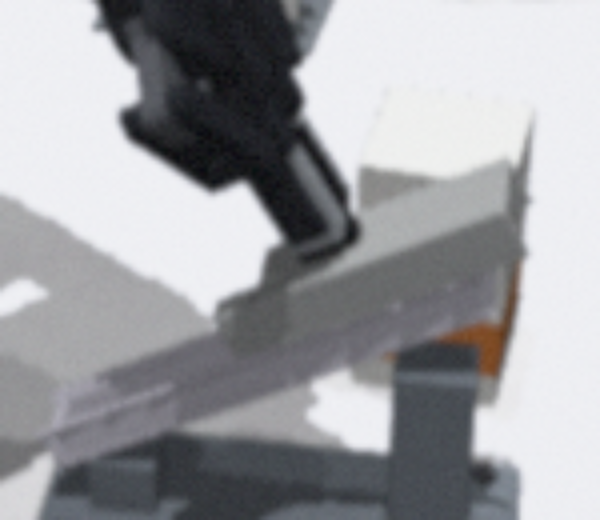

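The rail has slid most of the way (its low end is near (335,308)), but I feel no stop yet. I'll keep going gently until force builds.

```bash
python3 -m inch '1 0 0 0 0 0;1 0 0 0 0 0;1 0 0 0 0 0;1 0 0 0 0 0;1 0 0 0 0 0;0 0 0 0 0 0;0 0 0 0 0 0;0 0 0 0 0 0;0 0 0 0 0 0;0 0 0 0 0 0'
python3 - <<'E'
from h import *
X,Y,Z=caxes(); rel(chan(26+115,0,6),X,-Z);F=ctrl.sense()['force'];print([round(F@a,1) for a in(X,Y,Z)])
E
```

```text
time_s: 8.68
eef_pos: [541.1, -233.5, 113.6]
ee_rot: [0.03, 0.96, -0.11, 0.257]
force: [-0.9, -5.3, -4.5]
grip_width: 0.131
grip_force: 32.5
tcp [ 541.1 -233.5  113.6] tool axes
 [[ 0.844 -0.195  0.5  ]
 [-0.226 -0.974  0.001]
 [ 0.487 -0.113 -0.866]]
shift in tool [-5.  -0.5  1.6]
turn [0.   0.   0.01] then shift in new tool axes [-5.  -0.5  1.6]
turn [ -0.     0.   -29.99] then shift in new tool axes [5.  0.5 1.6]
[np.float64(-2.0), np.float64(-5.4), np.float64(-4.1)]
```

```bash
python3 -m inch '2 0 0 0 0 0;2 0 0 0 0 0;1 0 0 0 0 0;1 0 0 0 0 0;1 0 0 0 0 0;1 0 0 0 0 0;0 0 0 0 0 0;0 0 0 0 0 0;0 0 0 0 0 0;0 0 0 0 0 0'
python3 - <<'E'
from h import *
X,Y,Z=caxes(); rel(chan(26+115,0,6),X,-Z);F=ctrl.sense()['force'];print([round(F@a,1) for a in(X,Y,Z)])
b=cap('side','d3');w=cap('wrist','w3')
im=np.zeros((600,800,3),np.uint8)
im[:560,:480]=cv2.resize(b['image'][230:370,285:405],None,fx=4,fy=4)
im[:480,480:]=cv2.resize(w['image'][100:400,220:420],None,fx=1.6,fy=1.6)
cv2.imwrite('pics/c3.png',im[:,:,::-1])
E
```

```text
time_s: 9.52
eef_pos: [545.5, -234.4, 116.0]
ee_rot: [0.029, 0.96, -0.109, 0.254]
force: [-22.2, -6.0, -0.1]
grip_width: 0.132
grip_force: 34.4
tcp [ 545.5 -234.4  116. ] tool axes
 [[ 0.847 -0.196  0.495]
 [-0.225 -0.974 -0.   ]
 [ 0.482 -0.111 -0.869]]
shift in tool [-10.1  -0.3   1.5]
turn [-0.01  0.06  0.01] then shift in new tool axes [-10.1  -0.3   1.4]
turn [-9.000e-02 -2.000e-02 -2.999e+01] then shift in new tool axes [10.1  0.3  1.4]
[np.float64(-17.7), np.float64(-10.9), np.float64(10.0)]
```

View pics/c3.png

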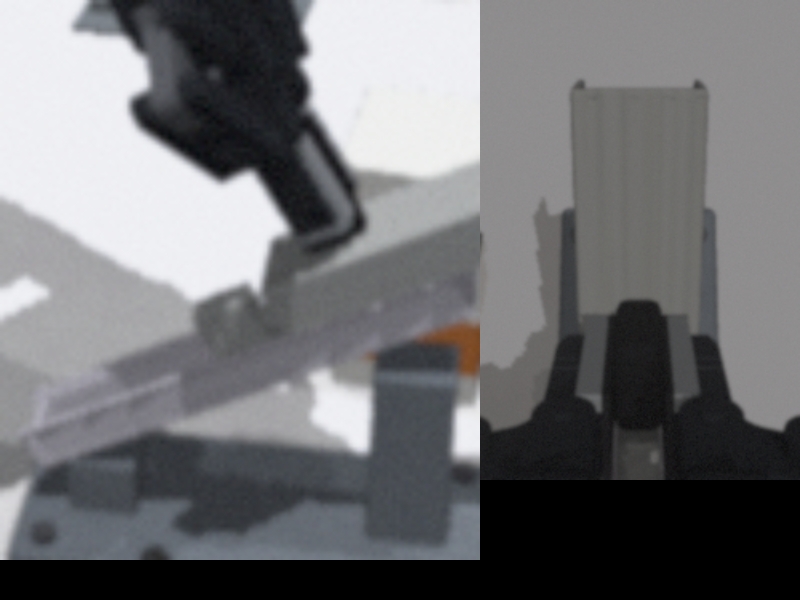

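The rail is against its stop: 18 N, with its high end standing proud and the tab held squarely between the pads. The stop position puts the magazine about 5 mm further along +x, so I'll correct the model, release and retreat.

```bash
sed -i 's/^MO=.*/MO=np.array([509.4,-225.9,0]);YAW=np.radians(-13.1);TIP=35.5/' h.py
python3 -m inch '-2 0 0 0 0 0;0 0 0 0 0 0;0 0 0 0 0 0;0 0 0 0 0 0;0 0 -12 0 0 0;0 0 -24 0 0 0;0 0 -24 0 0 0;0 0 -24 0 0 0;0 0 -24 0 0 0;0 0 -20 0 0 0' 0.4
python3 - <<'E'
from h import *
b=cap('side','d4')
X,Y,Z=caxes()
t=np.radians(-19.1); rel([505,155,120],[np.cos(t),np.sin(t),0],[0,0,-1])
print('follower face model side',proj(b,[chan(78,-6.5,30),chan(78,-6.5,2),chan(78,6.5,30)]).round(1).tolist(),'rail lo',proj(b,[chan(111,-16.5,37),chan(111,16.5,37),chan(111,-16.5,20)]).round(1).tolist(),'lip',proj(b,[chan(-5,-9,10),chan(-5,9,10),chan(-5,-13,0)]).round(1).tolist())
cv2.imwrite('pics/c4.png',cv2.resize(b['image'][250:370,280:430],None,fx=5,fy=5,interpolation=cv2.INTER_CUBIC)[:,:,::-1])
E
```

```text
time_s: 10.45
eef_pos: [483.7, -219.5, 229.4]
ee_rot: [0.03, 0.96, -0.109, 0.258]
force: [-0.4, 0.7, -0.0]
grip_width: 0.397
grip_force: 0.0
tcp [ 483.9 -220.   232.7] tool axes
 [[ 0.842 -0.193  0.505]
 [-0.225 -0.974  0.003]
 [ 0.491 -0.116 -0.863]]
shift in tool [-111.3 -370.6   64. ]
turn [-0.24 -5.05  1.  ] then shift in new tool axes [-102.7 -361.3  112.7]
turn [  7.59  -0.36 -28.  ] then shift in new tool axes [102.7 361.3 112.7]
follower face model side [[328.9, 309.5], [338.7, 323.7], [330.4, 303.9]] rail lo [[345.5, 302.7], [348.7, 288.6], [351.6, 311.7]] lip [[288.2, 337.9], [290.9, 330.0], [291.1, 344.4]]
```

View pics/c4.png

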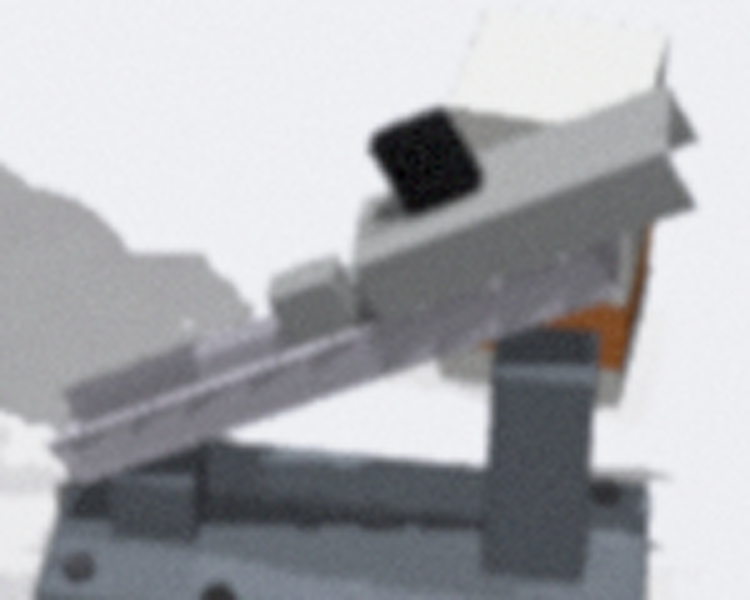

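Model and picture agree to within about 5 px along x: the follower face is at (335,310), the lip top at (291,338), and the rail's low corner at (352,302). I'll do the final alignment visually with the side camera. Next I'll go over the long strip.

```bash
python3 -m inch '0 0 0 -0.024 -0.505 0.1;0 0 0 -0.024 -0.505 0.1;0 0 0 -0.024 -0.505 0.1;0 0 0 -0.024 -0.505 0.1;0 0 0 -0.024 -0.505 0.1;0 0 0 -0.024 -0.505 0.1;0 0 0 -0.024 -0.505 0.1;0 0 0 -0.024 -0.505 0.1;0 0 0 -0.024 -0.505 0.1;0 0 0 -0.024 -0.505 0.1'
python3 -m inch '-5 -18 3 0 0 0;-5 -18 3 0 0 0;-5 -18 3 0 0 0;-5 -18 3 0 0 0;-5 -18 3 0 0 0;-5 -18 3 0 0 0;-5 -18 3 0 0 0;-5 -18 3 0 0 0;-5 -18 3 0 0 0;-5 -18 3 0 0 0'
python3 -m inch '-6 -20 10 0 0 0;-6 -20 10 0 0 0;-6 -20 10 0 0 0;-6 -20 10 0 0 0;-6 -20 10 0 0 0;-6 -20 10 0 0 0;-6 -20 10 0 0 0;-6 -20 10 0 0 0;-5 -20 3 0 0 0;0 0 0 0 0 0'
python3 - <<'E'
from h import *
t=np.radians(-19.1); rel([505,155,120],[np.cos(t),np.sin(t),0],[0,0,-1]); cap('wrist','w5')
E
```

```text
time_s: 11.33
eef_pos: [484.5, -219.6, 227.4]
ee_rot: [-0.002, 0.986, -0.166, -0.004]
force: [-0.2, -0.8, 0.4]
grip_width: 0.402
grip_force: 0.0
time_s: 12.17
eef_pos: [495.9, -32.0, 197.9]
ee_rot: [-0.002, 0.986, -0.166, -0.003]
force: [-0.6, 0.4, -0.1]
grip_width: 0.399
grip_force: 0.0
time_s: 13.0
eef_pos: [503.7, 157.6, 114.9]
ee_rot: [-0.002, 0.986, -0.165, -0.004]
force: [0.6, 0.2, -0.5]
grip_width: 0.397
grip_force: 0.0
tcp [503.7 157.6 114.9] tool axes
 [[ 0.946 -0.325 -0.008]
 [-0.325 -0.946 -0.003]
 [-0.006  0.005 -1.   ]]
shift in tool [ 2.   2.  -5.2]
turn [-0.03  0.07  0.03] then shift in new tool axes [ 2.1  2.  -5.1]
turn [ -0.11  -0.04 -29.97] then shift in new tool axes [-2.1 -2.  -5.1]
```

View pics/w5.png

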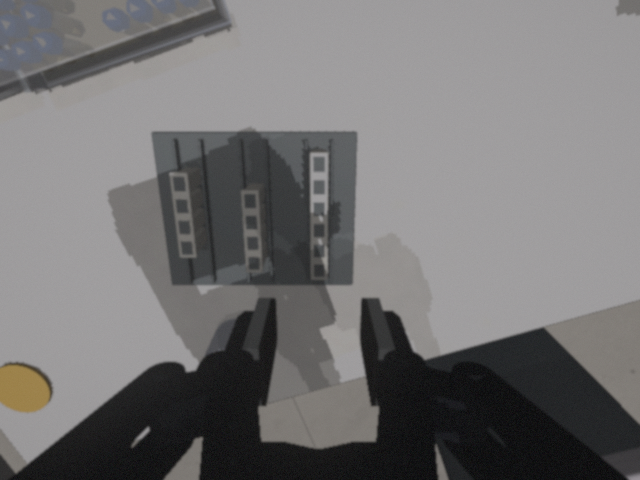

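The long strip's top runs from (319,151) to (319,279), centred between the pads (277 and 361), and it lies straight along the tool's x.

Run:
```python
from h import *
c=load('w5'); p,r,s=tool(); print(p)
F,N=onz(c,(319,150.5),34),onz(c,(319,279.5),34); print(F.round(1),N.round(1),np.linalg.norm(F-N)); C=(F+N)/2
t=np.arctan2(*(F-N)[1::-1]); print(np.degrees(t))
C[2]=21-35.5; rel(C,[np.cos(t),np.sin(t),0],[0,0,-1])
```

```text
[503.95447295 156.04334304 115.33953938]
[553.6 140.2  34. ] [467.6 169.5  34. ] 90.89260063485278
-18.804554301333237
tcp [504.  156.  115.3] tool axes
 [[ 0.946 -0.325 -0.007]
 [-0.325 -0.946 -0.002]
 [-0.006  0.004 -1.   ]]
shift in tool [  7.6  -0.7 129.8]
turn [-0.02  0.07 -0.03] then shift in new tool axes [  6.7  -1.  129.8]
turn [ 0.1   0.04 29.97] then shift in new tool axes [ -6.7   1.  129.8]
```

```bash
python3 -m inch '2 0 12 -0.02 0.07 -0.03;2 -0.5 12 0 0 0;2 -0.5 12 0 0 0;1 0 12 0 0 0;0 0 12 0 0 0;0 0 12 0 0 0;0 0 12 0 0 0;0 0 12 0 0 0;0 0 8 0 0 0;0 0 6 0 0 0'
python3 -m inch '0 0 6 0 0 0;0 0 5 0 0 0;0 0 4 0 0 0;0 0 3 0 0 0;0 0 2 0 0 0;0 0 0 0 0 0;0 0 0 0 0 0;0 0 0 0 0 0;0 0 0 0 0 0;0 0 0 0 0 0'
python3 -m inch '0 0 0 0 0 0;0 0 0 0 0 0;0 0 0 0 0 0;0 0 0 0 0 0;0 0 0 0 0 0;0 0 0 0 0 0;0 0 0 0 0 0;0 0 0 0 0 0;0 0 0 0 0 0;0 0 0 0 0 0' 0 50
python3 - <<'E'
from h import *
c=cap('wrist','w6');b=cap('side','d6')
im=np.zeros((480,800,3),np.uint8); im[:480,:400]=cv2.resize(c['image'][160:400,220:420],None,fx=2,fy=2)
im[:,400:]=cv2.resize(b['image'][180:276,300:380],None,fx=5,fy=5,interpolation=cv2.INTER_CUBIC)
cv2.imwrite('pics/c6.png',im[:,:,::-1])
E
```

```text
time_s: 13.88
eef_pos: [511.3, 152.7, 5.5]
ee_rot: [-0.0, 0.986, -0.165, 0.001]
force: [-0.1, -0.4, -0.1]
grip_width: 0.399
grip_force: 0.0
time_s: 14.72
eef_pos: [511.4, 153.3, -13.7]
ee_rot: [-0.0, 0.986, -0.165, 0.001]
force: [0.6, 0.2, 0.1]
grip_width: 0.399
grip_force: 0.0
time_s: 15.55
eef_pos: [511.3, 153.3, -13.8]
ee_rot: [-0.0, 0.986, -0.165, 0.001]
force: [-0.5, 0.2, 0.7]
grip_width: 0.123
grip_force: 53.5
```

View pics/c6.png

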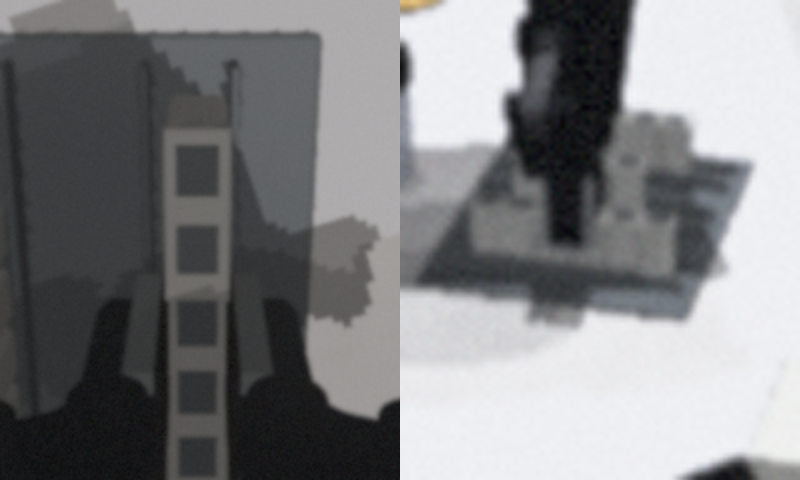

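Eleven views are used, one over the limit, so I won't view any more pictures and will work by numbers. The last one shows the strip held upright and centred: side-view top corners about (314.4,221) and (355,223.6), fingertips about 17 mm above its underside. Next I'll check side-camera bias and lift.

```bash
python3 -m inch '0 0 -8 0 0 0;0 0 -16 0 0 0;0 0 -24 0 0 0;0 0 -24 0 0 0;0 0 -24 0 0 0;0 0 -24 0 0 0;0 0 -24 0 0 0;0 0 -24 0 0 0;0 0 -16 0 0 0;0 0 0 0 0 0'
python3 - <<'E'
from h import *
b=load('d6');t=np.radians(-19);u=np.array([np.cos(t),np.sin(t),0]);v=np.array([-u[1],u[0],0]);C=np.array([509.8,155.2,34])
print('pred strip top near corners',proj(b,[C-45*u-6*v,C+45*u-6*v]).round(1).tolist())
# magazine in d4: what MO makes seen points fit (least squares on MO x,y ; side view)
d=load('d4')
from scipy.optimize import least_squares
obs=[((351.6,302.4),(111,-16.5,37)),((352.4,290.6),(111,16.5,37)),((335,310),(78,-6.5,30)),((291,338),(-5,-13,14)),((294,345.6),(-5,-13,0)),((353,313),(111,-16.5,20))]
fun=lambda q:np.ravel([proj(d,[chan(*k,MO=np.array([q[0],q[1],q[2]]))])[0]-o for o,k in obs])
for fix in (0,1):
    g=(lambda q:fun([q[0],q[1],0])) if fix else fun
    s=least_squares(g,[509,-225,0] if not fix else[509,-225],loss='soft_l1'); print(s.x.round(1),fun(list(s.x)+[0]*fix).round(1))
X,Y,Z=caxes(); rel(chan(30,0,90),X,-Z)
E
```

```text
time_s: 16.48
eef_pos: [512.4, 153.4, 174.0]
ee_rot: [-0.001, 0.986, -0.165, 0.004]
force: [-0.1, -0.2, 0.3]
grip_width: 0.123
grip_force: 53.4
pred strip top near corners [[312.6, 220.0], [353.8, 225.0]]
[ 515.7 -221.9   -5.2] [-1.8  1.3  0.4 -0.9 -1.8  0.4 -0.4  0.4  1.5 -0.6  2.8 -0.4]
[ 515.5 -228.1] [-1.5  1.1  0.7 -1.2 -1.7  0.2 -0.8  0.6  1.2 -0.4  3.1 -0.5]
tcp [512.4 153.4 174. ] tool axes
 [[ 0.946 -0.325  0.007]
 [-0.325 -0.946 -0.003]
 [ 0.008  0.    -1.   ]]
shift in tool [ 16.4 370.5  46.1]
turn [ 0.23  4.92 -0.96] then shift in new tool axes [-41.7 370.1  30.2]
turn [ 7.41 -0.35 28.09] then shift in new tool axes [  41.7 -370.1   30.2]
```

```bash
sed -i 's/^MO=.*/MO=np.array([511.5,-226.4,0]);YAW=np.radians(-13.1);TIP=35.5/' h.py
python3 -m inch '0 0 0 0.023 0.492 -0.096;0 0 0 0.023 0.492 -0.096;0 0 0 0.023 0.492 -0.096;0 0 0 0.023 0.492 -0.096;0 0 0 0.023 0.492 -0.096;0 0 0 0.023 0.492 -0.096;0 0 0 0.023 0.492 -0.096;0 0 0 0.023 0.492 -0.096;0 0 0 0.023 0.492 -0.096;0 0 0 0.023 0.492 -0.096'
python3 -m inch '-4 18 0 0 0 0;-4 18 0 0 0 0;-4 18 0 0 0 0;-4 18 0 0 0 0;-4 18 0 0 0 0;-4 18 0 0 0 0;-4 18 0 0 0 0;-4 18 0 0 0 0;-4 18 0 0 0 0;-4 18 0 0 0 0'
python3 -m inch '0 19 0 0 0 0;0 19 0 0 0 0;0 19 0 0 0 0;0 19 0 0 0 0;0 19 0 0 0 0;0 19 0 0 0 0;0 19 0 0 0 0;0 19 0 0 0 0;0 19 0 0 0 0;0 19 0 0 0 0'
python3 - <<'E'
from h import *
X,Y,Z=caxes(); rel(chan(23,-.3,26),X,-Z)
E
```

```text
time_s: 17.32
eef_pos: [510.4, 153.4, 169.4]
ee_rot: [0.03, 0.96, -0.109, 0.254]
force: [1.3, 0.4, -0.4]
grip_width: 0.127
grip_force: 53.4
time_s: 18.15
eef_pos: [435.4, -14.7, 149.9]
ee_rot: [0.03, 0.961, -0.11, 0.253]
force: [0.8, -0.6, -0.9]
grip_width: 0.127
grip_force: 53.4
time_s: 18.98
eef_pos: [392.6, -199.8, 150.5]
ee_rot: [0.03, 0.961, -0.11, 0.253]
force: [1.2, 0.5, 0.1]
grip_width: 0.124
grip_force: 53.4
tcp [ 392.6 -199.8  150.5] tool axes
 [[ 0.847 -0.197  0.494]
 [-0.227 -0.974  0.001]
 [ 0.48  -0.113 -0.87 ]]
shift in tool [-2.6 -0.9 93.3]
turn [0.01 0.07 0.  ] then shift in new tool axes [-3.3 -0.8 93.3]
turn [-1.1e-01  2.0e-02 -3.0e+01] then shift in new tool axes [ 3.3  0.8 93.3]
```

```bash
python3 -m inch '-1 0 10 0.01 0.07 0;-1 0 10 0 0 0;-1 0 10 0 0 0;0 -1 10 0 0 0;0 0 10 0 0 0;0 0 10 0 0 0;0 0 10 0 0 0;0 0 10 0 0 0;0 0 8 0 0 0;0 0 5 0 0 0'
python3 - <<'E'
from h import *
X,Y,Z=caxes(); rel(chan(23,-.3,26),X,-Z)
b=cap('side','d7');w=cap('wrist','w7'); p,r,s=tool(); m=r.as_matrix()
S=lambda x,y,z:p+m@np.array([-1.5+x,-y,-17.8-z])
print('pred strip near corners: lo-bot,hi-bot,hi-top,lo-top',proj(b,[S(-45,-6,0),S(45,-6,0),S(45,-6,30),S(-45,-6,30)]).round(1).tolist())
print('wrist pred hi-end top corners',proj(w,[S(45,6,30),S(45,-6,30)]).round(1).tolist())
# strip vs bare scene d4 difference
d=load('d4')['image'].astype(int); diff=np.abs(b['image'].astype(int)-d).sum(2)
for v in range(270,345,4):
    u=np.where(diff[v,270:360]>60)[0]
    print(v,(270+u.min(),270+u.max()) if len(u) else None,' '.join(str(int(x)) for x in b['image'][v,276:352:2].mean(1)))
E
```

```text
time_s: 19.82
eef_pos: [435.9, -207.8, 67.8]
ee_rot: [0.029, 0.96, -0.11, 0.257]
force: [-0.5, 0.0, -0.8]
grip_width: 0.129
grip_force: 53.4
tcp [ 435.9 -207.8   67.8] tool axes
 [[ 0.844 -0.196  0.499]
 [-0.226 -0.974  0.   ]
 [ 0.486 -0.113 -0.867]]
shift in tool [-0.1  1.3 -0.3]
turn [-0.    0.01  0.01] then shift in new tool axes [-0.1  1.3 -0.3]
turn [-2.000e-02 -0.000e+00 -2.999e+01] then shift in new tool axes [ 0.1 -1.3 -0.3]
pred strip near corners: lo-bot,hi-bot,hi-top,lo-top [[268.1, 323.7], [319.0, 304.4], [308.1, 288.6], [256.9, 308.9]]
wrist pred hi-end top corners [[301.1, 223.3], [336.4, 223.4]]
270 (np.int64(270), np.int64(283)) 25 31 35 145 236 241 240 239 239 239 239 240 239 240 239 241 240 240 239 241 240 239 240 239 238 240 238 240 241 241 241 240 239 240 240 240 240 239
274 (np.int64(270), np.int64(284)) 30 24 32 44 184 241 241 240 239 240 240 241 241 239 240 241 240 240 239 240 240 240 240 239 239 239 239 240 240 239 240 239 241 242 240 238 240 239
278 (np.int64(270), np.int64(284)) 27 27 41 86 180 239 240 240 239 239 241 240 241 241 240 239 241 238 240 239 240
[... 2315 characters left out ...]
48 152 154 157 156 161 168 174 139 111 110 111 112 113 118 137 146 166 150 137 112 107 122 126 127 129 127 130 125 128 136 154 190 222 234 237 239
334 (np.int64(270), np.int64(290)) 149 149 148 150 147 150 148 151 164 156 146 159 171 160 142 119 109 121 127 129 124 124 128 125 130 140 152 182 218 228 239 240 239 239 239 240 239 240
338 (np.int64(270), np.int64(327)) 153 147 146 149 154 145 150 162 146 122 111 117 125 133 128 128 123 130 128 132 127 120 100 131 157 176 192 202 203 211 222 230 233 233 233 238 240 239
342 (np.int64(270), np.int64(332)) 149 149 152 149 148 151 149 143 142 140 137 131 133 134 132 119 101 83 70 57 57 50 51 88 104 108 105 106 113 106 107 112 109 107 107 115 133 131
```

```bash
python3 -m inch '0 1 4 0 0 0;0 0.3 4 0 0 0;0 0 4 0 0 0;0 0 4 0 0 0;0 0 4 0 0 0;0 0 4 0 0 0;0 0 2 0 0 0;0 0 2 0 0 0;0 0 0 0 0 0;0 0 0 0 0 0'
cat >> h.py <<'E'
def strip(side,wr):
    p,r,s=tool(); m=r.as_matrix()
    S=lambda x,y,z:p+m@np.array([-1.5+x,-y,-17.8-z])
    o=chan(0,0,0);A=np.array(caxes());q=A@(S(0,0,0)-o); F=s['force'];print('strip centre bottom in chan',q.round(1),'F chan',(A@F).round(1),'t',s['time_s'])
    print('pred near lo-bot,hi-bot,hi-top',proj(side,[S(-45,-6,0),S(45,-6,0),S(45,-6,30)]).round(1).tolist(),'wrist strip hi top',proj(wr,[S(45,6,30),S(45,-6,30)]).round(1).tolist(),'follower top near',proj(wr,[chan(78,6.5,30),chan(78,-6.5,30)]).round(1).tolist(),'side follower',proj(side,[chan(78,-6.5,30)]).round(1).tolist())
E
python3 - <<'E'
from h import *
b=cap('side','d8');w=cap('wrist','w8'); strip(b,w)
for v in range(292,334,3): print(v,' '.join(str(int(x)) for x in b['image'][v,284:350:2].mean(1)))
print()
for v in range(170,236,5): print(v,' '.join(str(int(x)) for x in w['image'][v,290:352:2].mean(1)))
E
```

```text
time_s: 20.75
eef_pos: [449.7, -212.7, 44.8]
ee_rot: [0.03, 0.96, -0.11, 0.257]
force: [-0.3, -0.0, -0.5]
grip_width: 0.127
grip_force: 53.4
strip centre bottom in chan [22.8 -0.8 16.4] F chan [-0.   0.4 -0.1] t 20.85
pred near lo-bot,hi-bot,hi-top [[278.3, 337.4], [329.1, 318.9], [318.4, 303.5]] wrist strip hi top [[301.2, 223.5], [336.3, 223.5]] follower top near [[299.5, 184.4], [334.4, 184.5]] side follower [[330.4, 309.6]]
292 29 32 33 27 67 170 238 240 240 241 239 240 240 238 240 240 241 240 239 240 238 241 239 240 240 241 240 239 240 241 239 240 240
295 34 39 32 39 62 110 179 237 241 240 239 240 239 240 240 240 240 240 239 239 240 240 240 240 240 241 242 238 240 239 240 240 240
298 33 35 39 39 27 32 94 173 234 240 240 239 241 241 240 240 240 240 233 239 239 239 239 239 241 240 241 239 240 240 241 240 239
301 27 25 36 101 99 39 30 88 179 236 241 240 241 240 228 203 170 201 207 236 241 240 239 240 240 240 239 239 236 224 209 190 224
304 33 31 41 89 122 110 39 21 86 180 231 206 169 216 190 168 181 187 179 204 235 239 241 239 239 228 208 186 173 166 168 152 132
307 29 36 29 53 92 
[... 2032 characters left out ...]
121 111 91
210 114 97 93 85 111 134 134 116 95 102 104 103 105 104 106 106 107 105 105 104 104 102 96 83 81 84 80 96 122 111 88
215 114 97 97 87 102 129 130 99 98 107 106 105 105 105 106 106 105 105 107 105 105 97 95 86 72 76 75 99 125 110 84
220 114 96 96 84 74 87 98 98 101 108 105 106 104 104 105 105 105 105 106 105 106 98 88 84 75 78 78 102 126 108 87
225 115 93 82 67 73 91 126 144 141 143 142 142 144 142 143 143 144 142 142 143 144 143 135 92 74 79 80 103 126 106 86
230 116 96 92 70 73 89 127 142 143 147 145 145 147 147 145 146 145 145 146 142 142 145 135 89 73 80 82 105 124 106 91
235 112 82 69 68 70 88 127 146 143 100 83 78 81 84 82 80 82 82 82 94 137 147 137 91 73 81 82 105 124 103 92
```

```bash
python3 -m inch '0 -0.4 2 0 0 0;0 0 2 0 0 0;0 0 1 0 0 0;2 0 0 0 0 0;2 0 0 0 0 0;2 0 0 0 0 0;2 0 0 0 0 0;2 0 0 0 0 0;0 0 0 0 0 0;0 0 0 0 0 0'
python3 - <<'E'
from h import *
strip(load('d8'),load('w8'))
E
python3 -m inch '2 0 0 0 0 0;2 0 0 0 0 0;2 0 0 0 0 0;1 0 0 0 0 0;0 0 0 0 0 0;0 0 0 0 0 0;0 0 0 0 0 0;0 0 0 0 0 0;0 0 0 0 0 0;0 0 0 0 0 0'
python3 - <<'E'
from h import *
b=cap('side','d9');w=cap('wrist','w9'); strip(b,w)
for v in range(298,334,3): print(v,' '.join(str(int(x)) for x in b['image'][v,284:352:2].mean(1)))
print()
for v in range(170,236,5): print(v,' '.join(str(int(x)) for x in w['image'][v,290:352:2].mean(1)))
E
```

```text
time_s: 21.68
eef_pos: [460.7, -214.9, 45.6]
ee_rot: [0.03, 0.96, -0.11, 0.258]
force: [-0.5, -0.7, -0.7]
grip_width: 0.125
grip_force: 53.4
strip centre bottom in chan [32.8 -0.3 11.4] F chan [-0.6 -0.8 -0.4] t 21.6833
pred near lo-bot,hi-bot,hi-top [[285.6, 337.6], [336.9, 319.0], [326.3, 303.6]] wrist strip hi top [[300.1, 191.4], [334.8, 191.4]] follower top near [[299.5, 184.4], [334.4, 184.5]] side follower [[330.4, 309.6]]
time_s: 22.52
eef_pos: [466.4, -216.1, 48.9]
ee_rot: [0.03, 0.96, -0.11, 0.257]
force: [-3.6, 0.8, -0.9]
grip_width: 0.119
grip_force: 53.6
strip centre bottom in chan [39.6 -0.2 11.3] F chan [-4.   0.8  0.7] t 22.6167
pred near lo-bot,hi-bot,hi-top [[289.3, 336.3], [340.9, 317.6], [330.4, 302.1]] wrist strip hi top [[301.1, 223.5], [336.2, 223.5]] follower top near [[300.8, 231.6], [335.6, 231.7]] side follower [[330.4, 309.6]]
298 35 30 25 38 37 35 27 31 36 70 53 21 74 166 233 241 239 239 239 240 241 238 222 224 226 240 240 240 239 240 240 239 234 212
301 27 21 31 37 33 33 23 17 47 110 119 60 23 64 156 234 241 239 227 232 201 146 144 208 191 232 240 239 23
[... 2271 characters left out ...]
6 79 87 81 93 125 115
210 115 97 84 70 71 91 87 99 107 108 107 106 106 107 109 111 110 110 110 108 108 107 99 83 78 76 82 74 92 122 113
215 118 98 87 72 71 90 89 76 73 73 70 80 82 85 90 90 91 94 97 96 93 92 100 95 86 74 80 74 95 125 110
220 115 99 92 78 65 80 89 92 103 108 107 107 105 107 107 105 107 106 105 104 106 103 103 95 83 72 80 80 101 127 111
225 117 100 93 75 68 87 123 143 143 144 144 143 144 146 144 144 144 144 141 144 144 144 133 91 72 74 81 83 105 129 112
230 121 101 92 80 70 90 128 147 148 148 147 147 147 147 147 146 148 145 148 147 146 149 135 101 78 75 82 82 105 127 108
235 119 96 72 70 63 90 130 147 142 100 84 81 83 83 81 82 83 83 83 94 138 149 137 103 85 79 82 81 108 127 108
```

Contact: 4 N on the follower with the strip end at model x = 84.6, which matches the spring law (3.7 N), so the model holds. I'll push on 8.5 mm to clear the lip, then lower.

```bash
python3 -m inch '2 0 0 0 0 0;2 0 0 0 0 0;2 0 0 0 0 0;2 0 0 0 0 0;1 0 0 0 0 0;0 0 0 0 0 0;0 0 0 0 0 0;0 0 0 0 0 0;0 0 0 0 0 0;0 0 0 0 0 0'
python3 - <<'E'
from h import *
strip(load('d8'),load('w8'))
E
python3 -m inch '0 0 2 0 0 0;0 0 2 0 0 0;0 0 2 0 0 0;0 0 1 0 0 0;0 0 1 0 0 0;0 0 0 0 0 0;0 0 0 0 0 0;0 0 0 0 0 0;0 0 0 0 0 0;0 0 0 0 0 0'
python3 - <<'E'
from h import *
strip(load('d8'),load('w8'))
E
```

```text
time_s: 23.45
eef_pos: [474.1, -217.9, 53.4]
ee_rot: [0.03, 0.96, -0.11, 0.257]
force: [-5.4, 0.3, -1.4]
grip_width: 0.127
grip_force: 53.6
strip centre bottom in chan [48.6 -0.2 11.3] F chan [-5.4 -0.9  1.5] t 23.45
pred near lo-bot,hi-bot,hi-top [[294.3, 334.5], [346.4, 315.6], [335.8, 300.0]] wrist strip hi top [[299.3, 144.7], [335.4, 144.7]] follower top near [[299.5, 184.4], [334.4, 184.5]] side follower [[330.4, 309.6]]
time_s: 24.28
eef_pos: [478.0, -218.8, 46.5]
ee_rot: [0.03, 0.96, -0.11, 0.257]
force: [-5.9, 0.8, -1.5]
grip_width: 0.122
grip_force: 53.8
strip centre bottom in chan [48.6 -0.2  3.3] F chan [-5.9 -0.6  1.6] t 24.2833
pred near lo-bot,hi-bot,hi-top [[297.1, 338.3], [349.1, 319.7], [338.7, 304.2]] wrist strip hi top [[300.4, 142.4], [334.4, 142.5]] follower top near [[299.5, 184.4], [334.4, 184.5]] side follower [[330.4, 309.6]]
```

Lowering went cleanly, with no lip contact. I'll carry on gently to the floor.

```bash
python3 -m inch '0 0 1 0 0 0;0 0 1 0 0 0;0 0 1 0 0 0;0 0 0.5 0 0 0;0 0 0 0 0 0;0 0 0 0 0 0;0 0 0 0 0 0;0 0 0 0 0 0;0 0 0 0 0 0;0 0 0 0 0 0'
python3 - <<'E'
from h import *
strip(load('d8'),load('w8'))
E
python3 -m inch '0 0 1 0 0 0;0 0 0.5 0 0 0;0 0 0.5 0 0 0;0 0 0 0 0 0;0 0 0 0 0 0;0 0 0 0 0 0;0 0 0 0 0 0;0 0 0 0 0 0;0 0 0 0 0 0;0 0 0 0 0 0'
python3 - <<'E'
from h import *
strip(load('d8'),load('w8'));print(tool()[2]['wrist_torque'])
E
```

```text
time_s: 25.12
eef_pos: [479.7, -219.3, 43.5]
ee_rot: [0.03, 0.96, -0.11, 0.257]
force: [-6.9, 1.3, -1.5]
grip_width: 0.122
grip_force: 53.8
strip centre bottom in chan [48.6 -0.3 -0.2] F chan [-6.8 -0.3  2.2] t 25.1167
pred near lo-bot,hi-bot,hi-top [[298.3, 340.0], [350.3, 321.5], [339.9, 306.1]] wrist strip hi top [[300.9, 141.5], [334.2, 141.6]] follower top near [[299.5, 184.4], [334.4, 184.5]] side follower [[330.4, 309.6]]
time_s: 25.95
eef_pos: [480.4, -219.5, 42.6]
ee_rot: [0.03, 0.96, -0.109, 0.258]
force: [-22.0, 4.8, 17.2]
grip_width: 0.121
grip_force: 57.2
strip centre bottom in chan [48.8 -0.3 -1.3] F chan [-10.9  -0.3  26.2] t 25.95
pred near lo-bot,hi-bot,hi-top [[298.9, 340.6], [350.8, 322.0], [340.4, 306.6]] wrist strip hi top [[300.9, 140.8], [334.0, 140.8]] follower top near [[299.5, 184.4], [334.4, 184.5]] side follower [[330.4, 309.6]]
[0.49734836 1.96483724 0.01238484]
```

Floor reached (26 N at model z = -1.3). I'll back off the excess, ease towards the lip and release.

```bash
python3 -m inch '0 0 -0.8 0 0 0;-1 0 0 0 0 0;-1 0 0 0 0 0;-1 0 0 0 0 0;0 0 0 0 0 0;0 0 0 0 0 0;0 0 0 0 0 0;0 0 0 0 0 0;0 0 0 0 0 0;0 0 0 0 0 0'
python3 - <<'E'
from h import *
strip(load('d8'),load('w8'))
E
python3 -m inch '0 0 0 0 0 0;0 0 0 0 0 0;0 0 0 0 0 0;0 0 0 0 0 0;0 0 0 0 0 0;0 0 -3 0 0 0;0 0 -10 0 0 0;0 0 -20 0 0 0;0 0 -24 0 0 0;0 0 -24 0 0 0' 0.35
python3 - <<'E'
from h import *
p,r,s=tool(); X,Y,Z=caxes();print('tcp chan',np.array([X,Y,Z])@(p-chan(0,0,0)),s['force'])
b=cap('side','d10');w=cap('wrist','w10')
K=lambda c,*k:proj(c,[chan(*k)]).round(1).tolist()[0]
print('side pred: strip lo-top near',K(b,0,-6,30),'hi-top near',K(b,90,-6,30),'mid',K(b,45,-6,30),'rail lo',K(b,111,-16,37))
for v in range(298,346,3): print(v,' '.join(str(int(x)) for x in b['image'][v,276:360:2].mean(1)))
print('wrist: strip top corners',[K(w,x,y,30) for x in(0,90) for y in(6,-6)],'lip',K(w,-5,0,10))
g=w['image'].mean(2)
for v in range(130,400,10): print(v,' '.join(str(int(x)) for x in g[v,280:360:3]))
E
```

```text
time_s: 26.78
eef_pos: [478.5, -219.1, 41.6]
ee_rot: [0.03, 0.959, -0.11, 0.258]
force: [4.5, 3.0, 0.9]
grip_width: 0.126
grip_force: 53.4
strip centre bottom in chan [46.6 -0.4 -1.2] F chan [ 3.7  3.9 -1.1] t 26.7833
pred near lo-bot,hi-bot,hi-top [[297.6, 341.0], [349.4, 322.5], [339.0, 307.1]] wrist strip hi top [[301.4, 147.1], [334.4, 147.1]] follower top near [[299.5, 184.4], [334.4, 184.5]] side follower [[330.4, 309.6]]
time_s: 27.62
eef_pos: [437.4, -209.3, 111.7]
ee_rot: [0.03, 0.96, -0.11, 0.257]
force: [0.3, -0.1, 0.3]
grip_width: 0.348
grip_force: 0.0
tcp chan [46.58098101 -0.14403224 62.78274932] [ 0.3282562  -0.05611793  0.27112895]
side pred: strip lo-top near [285.6, 326.1] hi-top near [337.7, 306.7] mid [311.1, 316.6] rail lo [347.1, 302.6]
298 239 240 240 240 240 240 240 241 239 241 241 242 240 241 239 240 239 240 240 240 239 239 239 239 240 241 240 240 239 239 240 241 240 240 239 240 234 209 165 171 173 174
301 239 239 239 240 241 240 240 239 239 240 240 239 240 240 240 240 239 240 239 239 241 239 240 239 240 239 240 241 240 240 239 239 237 224 208 181 157 172 170
[... 4300 characters left out ...]
5 109 110 97 98 94 94 91 55 30
330 35 135 114 96 97 99 100 92 95 99 97 82 81 95 102 129 145 147 144 147 146 146 146 147 147 76 29
340 31 88 97 98 98 97 96 96 98 97 94 89 93 95 86 92 109 142 147 147 146 146 146 147 145 78 25
350 50 97 100 98 99 86 80 83 96 98 98 98 97 99 97 97 97 98 116 148 147 138 135 134 141 117 29
360 82 98 91 80 80 80 81 80 116 146 139 118 97 97 99 95 98 100 99 122 146 136 135 134 133 129 56
370 97 97 83 80 80 80 79 93 116 138 109 98 97 98 98 95 99 98 97 97 136 140 133 133 133 135 107
380 98 95 83 78 79 79 78 78 92 97 96 97 96 97 97 96 97 96 97 97 103 140 133 134 134 135 129
390 78 78 80 77 79 80 79 79 94 108 125 133 142 144 144 119 96 97 95 97 106 142 133 133 134 133 133
```

The strip lies flat: the top-edge slope in the side view matches the 30° channel, and its wrist-view rows, 183 to 325, match the prediction for a seated strip. Next I'll grip the tab again and close the rail.

```bash
python3 -m inch '9 0 0 0 0 0;12 0 0 0 0 0;12 0 0 0 0 0;12 0 0 0 0 0;12 0 0 0 0 0;12 0 0 0 0 0;12 0 0 0 0 0;10 0.3 0 0 0 0;4 0 0 0 0 0;0 0 0 0 0 0'
python3 -m inch '0 0 8 0 0 0;0 0 8 0 0 0;0 0 8 0 0 0;0 0 8 0 0 0;0 0 8 0 0 0;0 0 8 0 0 0;0 0 4 0 0 0;0 0 0 0 0 0;0 0 0 0 0 0;0 0 0 0 0 0'
python3 -m inch '0 0 0 0 0 0;0 0 0 0 0 0;0 0 0 0 0 0;0 0 0 0 0 0;0 0 0 0 0 0;0 0 0 0 0 0;0 0 0 0 0 0;0 0 0 0 0 0;0 0 0 0 0 0;0 0 0 0 0 0' 0 40
cat >> h.py <<'E'
def tc():
    p,r,s=tool(); A=np.array(caxes()); print('tcp chan',(A@(p-chan(0,0,0))).round(1),'F',(A@s['force']).round(1),'t',s['time_s'],'g',s['grip_width'])
E
python3 -c "
from h import *
tc()"
```

```text
time_s: 28.55
eef_pos: [518.8, -228.5, 158.5]
ee_rot: [0.03, 0.96, -0.109, 0.257]
force: [0.1, 0.8, -0.8]
grip_width: 0.349
grip_force: 0.0
time_s: 29.38
eef_pos: [543.8, -234.5, 114.0]
ee_rot: [0.03, 0.96, -0.11, 0.258]
force: [0.0, 0.2, 0.5]
grip_width: 0.353
grip_force: 0.0
time_s: 30.22
eef_pos: [543.8, -234.3, 114.2]
ee_rot: [0.03, 0.96, -0.11, 0.258]
force: [-4.3, 3.1, 5.4]
grip_width: 0.13
grip_force: 42.4
tcp chan [142.5  -0.4  10.4] F [-1.5  2.   7.1] t 30.2167 g 0.1298664158589441
```

```bash
python3 -m inch '-4 0 0 0 0 0;-8 0 0 0 0 0;-8 0 0 0 0 0;-8 0 0 0 0 0;-8 0 0 0 0 0;-8 0 0 0 0 0;-8 0 0 0 0 0;-8 0 0 0 0 0;-8 0 0 0 0 0;-4 0 0 0 0 0'
python3 -c "
from h import *
tc()"
python3 -m inch '-4 0 0 0 0 0;-6 0 0 0 0 0;-6 0 0 0 0 0;-6 0 0 0 0 0;-6 0 0 0 0 0;-5 0 0 0 0 0;-4 0 0 0 0 0;-2 0 0 0 0 0;0 0 0 0 0 0;0 0 0 0 0 0'
python3 -c "
from h import *
tc()"
```

```text
time_s: 31.05
eef_pos: [482.7, -220.1, 78.0]
ee_rot: [0.03, 0.959, -0.11, 0.258]
force: [-1.3, 5.4, 8.0]
grip_width: 0.133
grip_force: 42.6
tcp chan [70.1 -0.4 10.4] F [1.9 4.9 8.2] t 31.05 g 0.1331000432737361
time_s: 31.88
eef_pos: [449.8, -212.5, 58.4]
ee_rot: [0.03, 0.96, -0.11, 0.258]
force: [-8.0, 5.7, 12.4]
grip_width: 0.126
grip_force: 43.4
tcp chan [31.1 -0.4 10.3] F [-1.7  3.8 15.3] t 31.8833 g 0.12626079037573032
```

```bash
python3 -m inch '-1 0 0 0 0 0;-1 0 0 0 0 0;-1 0 0 0 0 0;-1 0 0 0 0 0;-0.5 0 0 0 0 0;0 0 0 0 0 0;0 0 0 0 0 0;0 0 0 0 0 0;0 0 0 0 0 0;0 0 0 0 0 0'
python3 -c "
from h import *
tc()"
python3 -m inch '-1 0 0 0 0 0;-1 0 0 0 0 0;-1 0 0 0 0 0;0 0 0 0 0 0;0 0 0 0 0 0;0 0 0 0 0 0;0 0 0 0 0 0;0 0 0 0 0 0;0 0 0 0 0 0;0 0 0 0 0 0'
python3 -c "
from h import *
tc()"
```

```text
time_s: 32.72
eef_pos: [446.8, -211.8, 56.7]
ee_rot: [0.03, 0.959, -0.109, 0.258]
force: [-1.3, 5.5, 11.9]
grip_width: 0.131
grip_force: 42.9
tcp chan [27.5 -0.4 10.3] F [ 3.8  5.  11.6] t 32.7167 g 0.1308240078840239
time_s: 33.55
eef_pos: [446.5, -211.9, 56.8]
ee_rot: [0.03, 0.959, -0.109, 0.26]
force: [22.7, 6.6, 7.8]
grip_width: 0.131
grip_force: 40.8
tcp chan [27.3 -0.6 10.5] F [21.7 11.6 -3.6] t 33.55 g 0.13125385472074308
```

The stop is reached: 115.2 mm of travel and 22 N. I'll release and retreat.

```bash
python3 -m inch '0 0 0 0 0 0;0 0 0 0 0 0;0 0 0 0 0 0;0 0 0 0 0 0;0 0 -4 0 0 0;0 0 -10 0 0 0;0 0 -20 0 0 0;0 0 -24 0 0 0;0 0 -24 0 0 0;0 0 -24 0 0 0' 0.4
python3 -m inch '0 0 -20 0 0 0;0 0 -20 0 0 0;0 0 -20 0 0 0;0 0 -10 0 0 0;0 0 0 0 0 0;0 0 0 0 0 0;0 0 0 0 0 0;0 0 0 0 0 0;0 0 0 0 0 0;0 0 0 0 0 0'
python3 - <<'E'
from h import *
tc();b=cap('side','d11');w=cap('wrist','w11')
def dark(c,roi,th=60):
    g=c['image'].mean(2);a,b_,e,f=roi;y,x=np.where(g[e:f,a:b_]<th);return (a+x.min(),a+x.max(),e+y.min(),e+y.max(),len(x)) if len(x) else None
print('tab side seen',dark(b,(280,312,290,325)),'model r=0',proj(b,[chan(14,-6,63),chan(38,-6,63),chan(38,-6,37)]).round(1).tolist())
print('tab wrist seen',dark(w,(300,345,60,290),45),'model r=0',proj(w,[chan(14,-6,63),chan(38,6,63),chan(38,6,37)]).round(1).tolist())
d=load('d0')['image'].astype(int);D=np.abs(b['image'].astype(int)-d).sum(2)>90
for n,(a,e,f,h) in dict(bottle=(310,340,372,425),cartontop=(370,412,252,285),jar=(280,304,185,220),tray=(304,372,198,245)).items(): print(n,int(D[f:h,a:e].sum()),(h-f)*(e-a))
E
```

```text
time_s: 34.38
eef_pos: [391.0, -198.8, 146.8]
ee_rot: [0.03, 0.96, -0.11, 0.257]
force: [-0.9, 0.2, 0.5]
grip_width: 0.403
grip_force: 0.0
time_s: 35.22
eef_pos: [358.0, -191.0, 206.2]
ee_rot: [0.029, 0.96, -0.11, 0.257]
force: [-0.3, 0.2, -1.2]
grip_width: 0.396
grip_force: 0.0
tcp chan [ 23.3  -0.3 185.4] F [-0.9  0.1 -0.8] t 35.2167 g 0.3962953377838242
tab side seen (np.int64(286), np.int64(305), np.int64(300), np.int64(317), 227) model r=0 [[281.3, 306.6], [295.0, 301.3], [304.5, 314.6]]
tab wrist seen (np.int64(311), np.int64(324), np.int64(189), np.int64(221), 410) model r=0 [[325.7, 225.5], [310.5, 195.9], [311.1, 189.0]]
bottle 0 1590
cartontop 0 1386
jar 0 840
tray 325 3196
```

```bash
python3 -c "
from rig import ctrl
print(ctrl.finish_job())"
```

```text
the job is handed in; nothing more can be done
None
```

The job is handed in at about 35 s: the long strip lies flat in the channel under the fully closed rail, the arm is clear, the carton, bottle and jar show no change in the side view, and I never moved the short strips; I viewed 11 pictures, one over the limit of 10.

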